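# Hold a specimen over the light panel

## Robot

A 6-joint arm with a two-finger parallel gripper is mounted at the origin on the work surface. World frame = base frame: x ahead of the robot, y to its left, z up, the work surface at z = 0. Lengths are in mm, angles in rad, forces in N, time in s.
With the tool pointing down it reaches from about 250 to 800 mm from the base axis. Payload 8.5 kg.
Tool frame: the origin (TCP) lies midway between the tips of the shut fingers; the grasp point (between the pads) lies 19 mm behind it; z points along the fingers, y is the direction in which the jaws open and shut (so a half turn about z gives the same grasp; the last joint's range is limited). The gripper opens to 85 mm and grips with 20 to 120 N. Pads are 22 mm wide; open, the fingers measure 114 mm over their backs; the gripper's body (76 mm by 85 mm) begins 54 mm behind the grasp point. The pads swing forward as they close: fully open they stand 13 mm farther back than shut.
Start: joints at [1.314, 0.238, -0.013, 1.319, 0, 1.571], TCP at [133.33, 507.742, 231.276] pointing down, gripper open.
Joint ranges: [-2.66, 2.66], [-1.03, 1.9], [-1.14, 1.46], [-1.82, 2.27], [-1.45, 1.34], [-3.14, 3.14]. Speed limits (rad/s): [2.22, 2.22, 2.79, 3.14, 3.14, 3.14].

## Interface

Orientations are given as a rotation vector (axis times angle).
In Python, from rig import manip, eyes gives the robot as it stands. The module is installed in compiled form; this text tells all that it offers.
- The arm moves only by the tool play_rows, never from a script. Its argument "commands" is one flat list of numbers, 7 for each row, row after row: the shift along the world's x, y, z in m, then the turn, a rotation vector about the world's x, y, z in degrees, then the opening, from 0 (shut) to 1 (fully open). In form: [tx, ty, tz, wx, wy, wz, jaw, tx, ty, tz, wx, wy, wz, jaw, ...]. A call has 1 to 10 rows; each row shifts and turns the commanded pose from where the row before left it; what a row does not reach is not made up. A row lasts 1/8 s, in which the tool goes at most 62.5 mm and 10.7 degrees, less where a joint would pass 70% of its speed; a pose out of reach is approached as far as the arm can. A call is refused whole if a number of a shift passes 0.0625 or a number of a turn 10.7, either way. A call with a gripper value outside its range is refused whole. The fingers move at their own pace and stop on an object; the grip force is fixed at half the most. Time passes only in rows, so rows that do not move let the fingers close. It gives the time, the measured TCP pose, the force and the opening at its end, in the units of the state.
- manip.get_obs(): the state, without advancing time (a new reading comes with each control period).
- eyes.camera(name): name is "side" or "top" or "wrist"; returns (picture, depth): 420x560x3 uint8, red, green, blue; 420x560 float32, mm along the optical axis (not along the pixel's ray), 0 where there is no reading.
- eyes.camera_info(name): a dict with "mtx" (3x3 intrinsics, pixels), "k1" (the pictures are not rectified: a ray, as slopes to the right and down, at radius r is drawn at 1 + k1 r^2 times it, then the intrinsics apply), "origin" and "rotation" of the camera in the world. Camera axes: x right, y down, z forward; pixel columns grow to the right and rows downward; lengths in mm; the calibration is good to about 2 mm. A picture is of the moment at which its call begins: read the wrist's pose just before it. camera_info takes no time and is no camera call; for the wrist camera it gives the pose at the moment of the call.
- manip.hand_in(): hands the job in, once; it reports no verdict.
The state is a dict: "t": time; "q": joint angles; "qvel": joint speeds; "tau": joint torques, N m; "tool_pos": TCP position; "tool_rot": TCP orientation; "ft_force": force on the tool from outside, world axes, zero at the start; "wrist_torque": the same for the moment, N m; "gripper_width": finger opening in mm.
Only numpy, scipy, OpenCV 4.12 (cv2) and the standard library are available. Lean on these libraries where they do the work, as an engineer would, in place of code of your own. Each camera call takes 0.05 s, during which the arm holds its last target.

## Task

First turn the light panel's black dial until its white pointer stands at the orange mark, and let go of it. Then draw the slide carrier with the yellow tab straight up out of the rack and hold it centred over the lit window, the glass about 10 cm above it and tipped to a 45 degree slope with its wide edges level; finish while still holding it there, still and touching nothing else. Leave the other two carriers, the slide box and the bottle where they are.

Things in the scene. Friction and masses are not known exactly. Their poses are not given: they have to be found in the camera images.
- dial (a joint): the panel's dial, rad: 0 when the white pointer line looks along the panel's -x, growing as the dial turns clockwise seen from above (range 0 to 3.6). The orange mark stands at 1.95; it starts between 0.6 and 1.3. Light friction (about 0.04 N m), stays where left.
- dial_grip (a point): point on the dial's vertical axis at the height to grip, 67 mm above the bench. The dial is a black disc 44 mm across (its top 23 mm below this point) carrying an upright bar 14 mm thick and 42 mm long, whose top is 7 mm above this point. The bar lies along the point's x and turns with the dial; the white pointer line is on the bar's top, towards the point's -x
- panel: white light panel lying on the bench, fixed, 200 (x) x 270 (y) x 30 mm high; origin at the centre of its underside. The dial's axis is 90 mm from the centre in the panel's +y, on a round grey base 68 mm across and 6 mm high that has fine white ticks and one broad orange mark
- window (a point): centre of the glowing square window, 150 x 150 mm, in the panel's top face (30 mm above the bench); axes as the panel's
- carrier: the carrier with the YELLOW tab, loose, 60 to 130 g: an upright dark flat frame with a glass window, 8 mm thick (its x), 64 mm wide (its y), 84 mm tall (its z); on its top edge stands a tab 12 mm (x) x 24 mm (y), from 84 to 124 mm above the origin. Origin at the centre of its lower edge. It stands in one of the rack's three slots, about 1 mm play each side
- glass (a point): centre of the yellow-tab carrier's glass, 42 mm above the carrier's origin; axes as the carrier's: x is across the glass, y along its wide edges, z towards the tab
- tab (a point): centre of the yellow tab, 104 mm above the carrier's origin; axes as the carrier's
- rack: aluminium rack, fixed, 200 (x) x 83 (y) x 40 mm high, origin at the centre of its underside; three slots across it at x = -70, 0 and 70 mm, floor at 10 mm, so the carriers stand 30 mm deep in it, glass across the rack's x
- carrier_grey: carrier like the yellow one but with a grey tab, in another slot; leave it
- carrier_white: carrier like the yellow one but with a white tab, in another slot; leave it
- slide_box: closed slide box, blue base and clear lid, 75 x 130 x 34 mm, loose, origin under its centre; leave it
- oil_bottle: small brown bottle with black cap, 32 mm across, 70 mm high, loose, origin under its centre; leave it
There are look-alikes about, which are no part of the job. What is shaped like the carrier but red is not meant.

How it is judged:
By the outcome, as a careful person would: the job done as asked, in the order asked, and still so for the second after the job is handed in, while the arm keeps its last pose, push and grip.
It also fails if it takes over 51 s, if anything falls off the work surface, if the arm or the gripper's body presses on something with over 40 N, if the wrist force passes 120 N, or if a joint passes its speed limit or range.

## Working session

There is one attempt and no reset: what is moved stays moved. The work goes in short steps, Python scripts to look and compute and a tool call to move; the robot and the scene stay as the last step left them, time stands still between calls to the robot, and variables do not carry over. Pictures are saved under pics/ and viewed, and the job is handed in when it is done.

Besides the shell and the picture viewer there is one more tool, called after "Request:" by a JSON object that holds its "op" and its "data". play_rows: Moves the arm, as the interface text tells. Its arguments: {"type":"object","properties":{"commands":{"type":"array"}},"required":["commands"]}

```bash
mkdir -p pics; cat > h.py <<'E'
import numpy as np,cv2
from rig import manip,eyes
from scipy.spatial.transform import Rotation as R
def snap(name,fn):
    info=eyes.camera_info(name); im,d=eyes.camera(name)
    cv2.imwrite(f'pics/{fn}.png',im[:,:,::-1]); np.savez(f'pics/{fn}.npz',im=im,d=d,**{k:np.array(v) for k,v in info.items()})
    return im,d,info
def load(fn):
    z=np.load(f'pics/{fn}.npz'); return z['im'],z['d'],{k:z[k] for k in('mtx','k1','origin','rotation')}
def rays(uv,info):
    K=np.array(info['mtx']);k=float(info['k1'])
    return cv2.undistortPoints(np.array(uv,float).reshape(-1,1,2),K,np.array([k,0,0,0.])).reshape(-1,2)
def rotm(info):
    r=np.array(info['rotation']); return r if r.shape==(3,3) else R.from_rotvec(r).as_matrix()
def at_depth(uv,dep,info):
    s=rays(uv,info); p=np.c_[s,np.ones(len(s))]*np.array(dep,float).reshape(-1,1)
    return p@rotm(info).T+np.array(info['origin'])
def at_z(uv,z,info):
    s=rays(uv,info); v=np.c_[s,np.ones(len(s))]@rotm(info).T; o=np.array(info['origin'])
    return o+v*((z-o[2])/v[:,2])[:,None]
def cloud(d,info):
    h,w=d.shape; uv=np.stack(np.meshgrid(np.arange(w),np.arange(h)),-1).reshape(-1,2)
    return at_depth(uv,d.reshape(-1),info).reshape(h,w,3)
E
python3 - <<'E'
from h import *
np.set_printoptions(precision=3,suppress=True)
print(manip.get_obs())
for n in('top','side','wrist'):
    im,d,i=snap(n,n+'0'); print(n,i)
E
```

```text
{'t': 0.0, 'q': array([ 1.314,  0.239, -0.014,  1.319, -0.   ,  1.571]), 'qvel': array([ 0.001,  0.002, -0.001, -0.   , -0.   ,  0.001]), 'tau': array([ -0.002, -53.877,  34.643,   0.018,  -0.   ,   0.   ]), 'tool_pos': array([133.252, 507.39 , 230.699]), 'tool_rot': array([-0.402, -3.116,  0.002]), 'ft_force': array([0.693, 0.416, 0.057]), 'wrist_torque': array([-0.001, -0.024, -0.057]), 'gripper_width': 85.27963244265254}
top {'mtx': array([[506.004,   0.   , 283.213],
       [  0.   , 506.004, 218.359],
       [  0.   ,   0.   ,   1.   ]]), 'k1': 0.0640150241187562, 'origin': array([ 353.458,  -37.108, 1270.133]), 'rotation': array([-2.101,  2.142, -0.212])}
side {'mtx': array([[400.29 ,   0.   , 282.491],
       [  0.   , 400.29 , 216.89 ],
       [  0.   ,   0.   ,   1.   ]]), 'k1': 0.027305901204546623, 'origin': array([ 248.877, -568.924,  591.919]), 'rotation': array([-2.169,  0.661, -0.315])}
wrist {'mtx': array([[313.92 ,   0.   , 280.45 ],
       [  0.   , 313.92 , 210.267],
       [  0.   ,   0.   ,   1.   ]]), 'k1': 0.021510624995603665, 'origin': array([ 55.505, 527.911, 373.914]), 'rotation': array([2.274, 1.754, 0.284])}
```

View pics/top0.png

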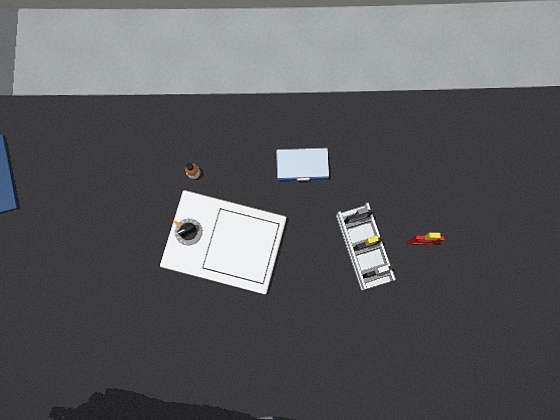

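View pics/side0.png

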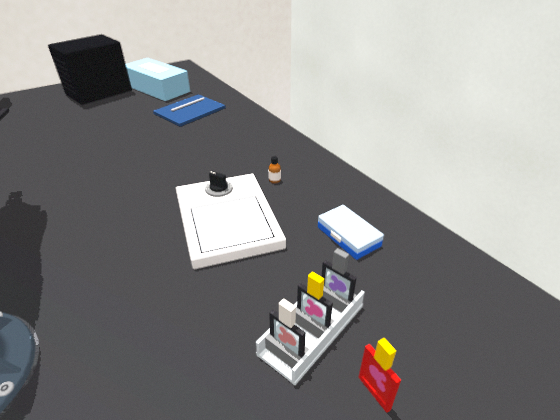

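View pics/wrist0.png

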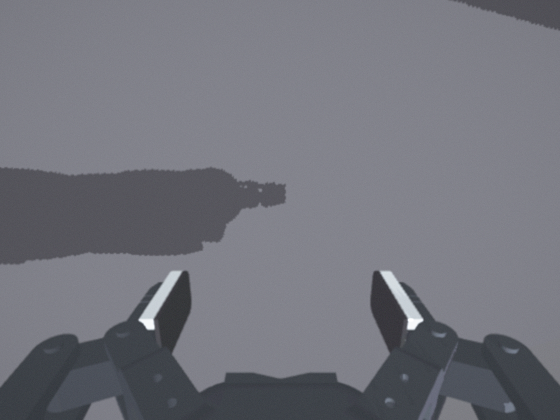

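```bash
python3 - <<'E'
from h import *
np.set_printoptions(precision=1,suppress=True)
im,d,i=load('top0'); print(rotm(i))
big=cv2.resize(im[180:300,150:300],None,fx=5,fy=5,interpolation=cv2.INTER_CUBIC); cv2.imwrite('pics/tp.png',big[:,:,::-1])
big=cv2.resize(im[190:300,325:455],None,fx=6,fy=5.4,interpolation=cv2.INTER_CUBIC); cv2.imwrite('pics/tr.png',big[:,:,::-1])
P=cloud(d,i)
# panel by height
z=P[...,2]; 
m=((z>22)&(z<38)).astype(np.uint8); m[:, :150]=0;m[:,300:]=0;m[:185]=0;m[300:]=0
n,l,s,c=cv2.connectedComponentsWithStats(m); k=1+np.argmax(s[1:,4]); 
pts=np.argwhere(l==k)[:,::-1]; w=at_z(pts,30,i); r=cv2.minAreaRect(w[:,:2].astype(np.float32)); print('panel',r,cv2.boxPoints(r), z[l==k].mean())
for (u,v) in [(187,231),(241,246),(374,239),(380,271),(302,162)]: print(u,v,P[v,u])
im,d,i=load('side0'); P=cloud(d,i)
for (u,v) in [(217,175),(230,230),(315,285),(287,312),(341,262),(385,353),(274,160)]: print(u,v,P[v,u])
E
```

```text
[[-0.  -1.   0.2]
 [-1.   0.  -0. ]
 [ 0.  -0.2 -1. ]]
panel ((542.8471069335938, 103.22940063476562), (270.59490966796875, 199.24630737304688), 74.2752456665039) [[410.3  -0. ]
 [602.1 -54. ]
 [675.4 206.5]
 [483.6 260.5]] 29.771935847003796
187 231 [563.1 186.5  67.3]
241 246 [529.3  59.9  31.1]
374 239 [ 525.1 -249.6  134.2]
380 271 [ 452.9 -259.6  131. ]
302 162 [742.1 -96.2  32.1]
217 175 [566.6 184.6  74.2]
230 230 [518.4  36.5  31. ]
315 285 [ 522.1 -250.7  122.1]
287 312 [ 455.4 -271.7  126.4]
341 262 [ 590.3 -232.6  118.7]
385 353 [ 529.6 -393.2  117.3]
274 160 [724.2 179.5  65.5]
```

View pics/tp.png

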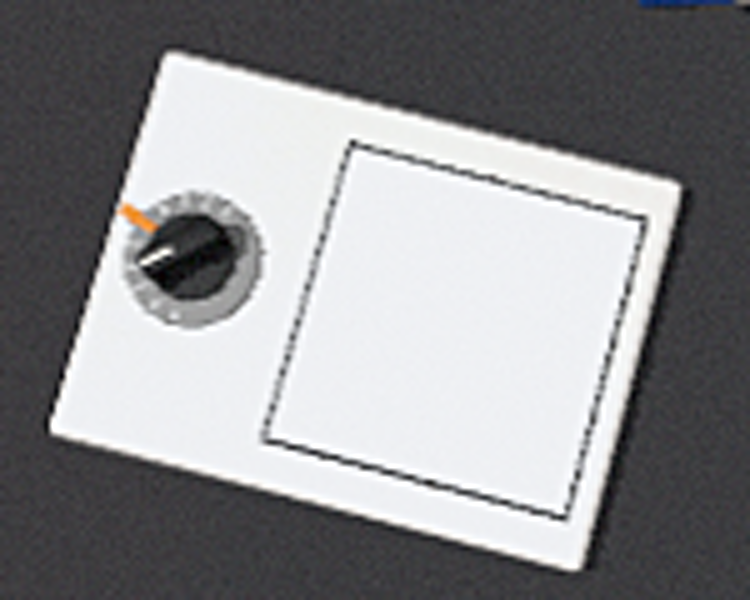

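View pics/tr.png

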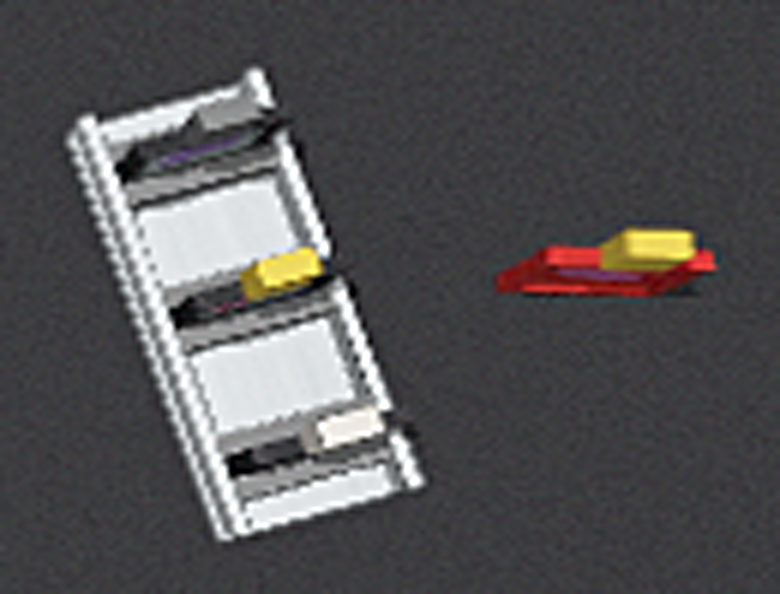

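Request:
{"op": "play_rows", "data": {"commands": [0.0434, -0.0318, -0.003, 0, 0, -5.8, 0.6, 0.0434, -0.0318, -0.003, 0, 0, -5.8, 0.6, 0.0434, -0.0318, -0.003, 0, 0, -5.8, 0.6, 0.0434, -0.0318, -0.003, 0, 0, -5.8, 0.6, 0.0434, -0.0318, -0.003, 0, 0, -5.8, 0.6, 0.0434, -0.0318, -0.003, 0, 0, -5.8, 0.6, 0.0434, -0.0318, -0.003, 0, 0, -5.8, 0.6, 0.0434, -0.0318, -0.003, 0, 0, -5.8, 0.6, 0.0434, -0.0318, -0.003, 0, 0, -5.8, 0.6, 0.0434, -0.0318, -0.003, 0, 0, -5.8, 0.6]}}

```text
t: 1.4
tool_pos: [568.5, 188.4, 200.9]
tool_rot: [-1.867, -2.527, 0.0]
ft_force: [1.0, 1.1, 0.8]
gripper_width: 51.0
```

```bash
python3 - <<'E'
from h import *
np.set_printoptions(precision=3,suppress=True)
o=manip.get_obs();print(o['t'],o['q'],o['tool_pos'],o['tool_rot'],o['gripper_width'],R.from_rotvec(o['tool_rot']).as_matrix())
im,d,i=snap('wrist','w1')
E
```

```text
1.4 [0.32  0.377 0.108 1.303 0.    1.593] [568.536 188.431 200.937] [-1.867 -2.527  0.   ] 50.999861974966066 [[-0.294  0.956 -0.   ]
 [ 0.956  0.294 -0.   ]
 [ 0.    -0.    -1.   ]]
```

View pics/w1.png

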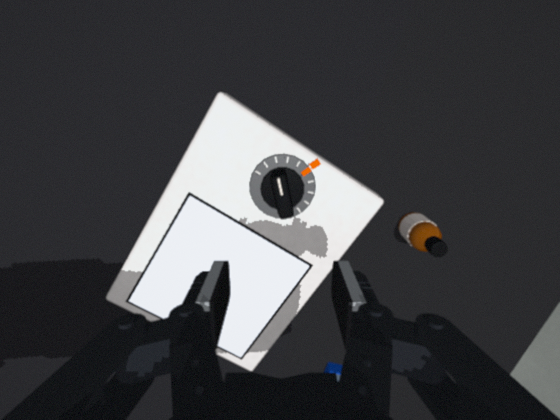

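```bash
python3 - <<'E'
from h import *
im,d,i=load('w1')
c=cv2.resize(im[130:240,210:360],None,fx=5,fy=5,interpolation=cv2.INTER_CUBIC);cv2.imwrite('pics/w1c.png',c[:,:,::-1])
E
```

```text
(no output)
```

View pics/w1c.png

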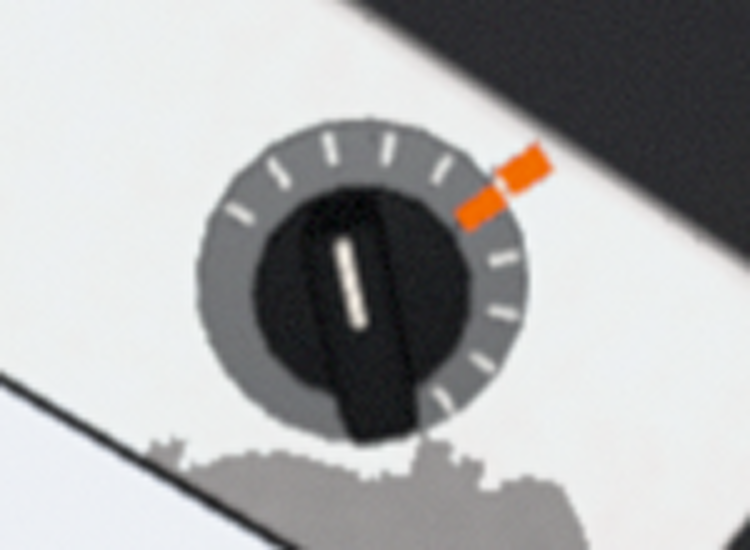

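```bash
python3 - <<'E'
from h import *
np.set_printoptions(precision=2,suppress=True)
im,d,i=load('w1')
f=lambda c:[[210+(x+.5)/5-.5,130+(y+.5)/5-.5] for x,y in c]
print('base',at_z(f([(362,280)]),36,i))
b=at_z(f([(198,280),(527,280),(362,118),(362,442)]),36,i);print(b, np.linalg.norm(b[0]-b[1]),np.linalg.norm(b[2]-b[3]))
p=at_z(f([(343,240),(359,326)]),74,i);v=p[0]-p[1];print(p,'pointer ang',np.degrees(np.arctan2(v[1],v[0])))
e=at_z(f([(304,230),(347,432),(380,220),(416,425)]),74,i);print('bar edges',e,e.mean(0))
m=at_z(f([(468,222),(500,193)]),36,i);m2=at_z(f([(508,183),(545,155)]),30,i);print(m,m2)
c=at_z(f([(362,280)]),36,i)[0]
for q in list(m)+list(m2): print('mark',np.degrees(np.arctan2(*(q-c)[[1,0]])))
# panel / window corners
P=at_z([(220,93),(384,202),(107,298),(251,371)],30,i);print('panel',P)
W=at_z([(190,194),(312,266),(127,301),(243,358)],30,i);print('win',W,W.mean(0))
for v in(P[0]-P[2],P[1]-P[0],W[0]-W[2],W[1]-W[0],W[3]-W[2],W[1]-W[3]):print(np.linalg.norm(v),np.degrees(np.arctan2(v[1],v[0])))
E
```

```text
base [[569.6  193.04  36.  ]]
[[538.   183.32  36.  ]
 [601.4  202.8   36.  ]
 [560.03 224.03  36.  ]
 [579.85 159.86  36.  ]] 66.32800476913607 67.1659886358697
[[561.34 207.93  74.  ]
 [568.63 193.81  74.  ]] pointer ang 117.29756002929459
bar edges [[554.3  207.63  74.  ]
 [572.44 173.98  74.  ]
 [566.48 213.22  74.  ]
 [584.07 178.97  74.  ]] [569.32 193.45  74.  ]
[[586.28 210.57  36.  ]
 [590.5  217.96  36.  ]] [[592.26 219.42  30.  ]
 [597.51 226.93  30.  ]]
mark 46.42546160317769
mark 50.01635443454901
mark 49.34443199241253
mark 50.52871376850956
panel [[488.44 259.49  30.  ]
 [676.99 206.02  30.  ]
 [416.47   4.85  30.  ]
 [603.69 -50.07  30.  ]]
win [[481.67 155.07  30.  ]
 [629.51 113.05  30.  ]
 [438.92   7.37  30.  ]
 [588.75 -33.36  30.  ]] [534.71  60.53  30.  ]
264.6123715126856 74.21849106173366
195.99285053743637 -15.833521771011696
153.76000731697386 73.85916432986281
153.69824066053116 -15.867847453900756
155.2621010741284 -15.208995467614503
151.97513896840434 74.44167800617085
```

Request:
{"op": "play_rows", "data": {"commands": [0.0005, 0.0036, -0.025, 0, 0, 10.4, 0.6, 0, 0, -0.035, 0, 0, 0, 0.6, 0, 0, -0.035, 0, 0, 0, 0.6, 0, 0, 0, 0, 0, 0, 0.6]}}

```text
t: 1.95
tool_pos: [565.9, 192.7, 103.8]
tool_rot: [-1.623, -2.685, 0.007]
ft_force: [0.4, -0.4, 0.5]
gripper_width: 51.4
```

```bash
python3 - <<'E'
from h import *
np.set_printoptions(precision=3,suppress=True)
o=manip.get_obs();print(o['t'],o['q'],o['tool_pos'],o['tool_rot'],o['gripper_width'],R.from_rotvec(o['tool_rot']).as_matrix())
im,d,i=snap('wrist','w2')
E
```

```text
1.95 [ 0.328  0.432 -0.062  1.083 -0.     1.416] [565.857 192.674 103.751] [-1.623 -2.685  0.007] 51.42014319105693 [[-0.465  0.885 -0.005]
 [ 0.885  0.465 -0.002]
 [ 0.001 -0.006 -1.   ]]
```

View pics/w2.png

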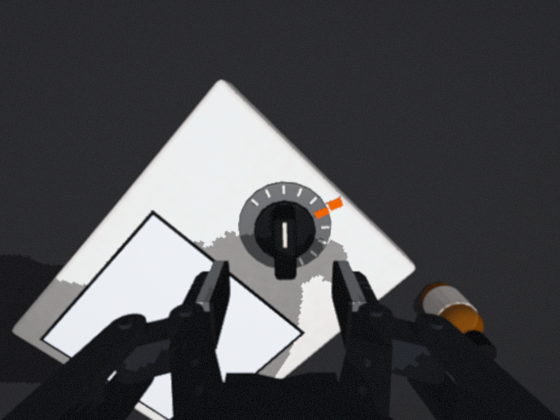

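```bash
python3 - <<'E'
from h import *
im,d,i=load('w2')
c=cv2.resize(im[175:285,215:365],None,fx=5,fy=5,interpolation=cv2.INTER_CUBIC);cv2.imwrite('pics/w2c.png',c[:,:,::-1])
print(manip.get_obs()['tool_pos'])
E
```

```text
[567.08278961 193.11979501 105.70269492]
```

View pics/w2c.png

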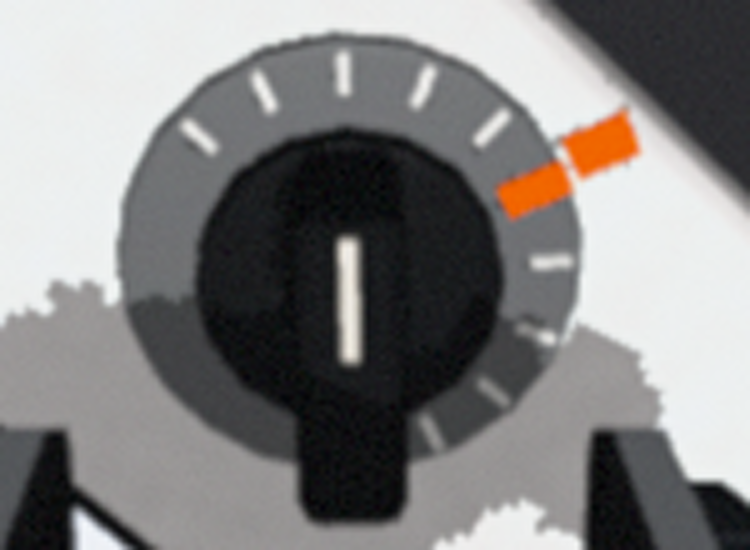

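```bash
python3 - <<'E'
from h import *
np.set_printoptions(precision=2,suppress=True)
im,d,i=load('w2')
f=lambda c:[[215+(x+.5)/5-.5,175+(y+.5)/5-.5] for x,y in c]
b=at_z(f([(120,250),(580,250),(350,33),(350,472)]),36,i);print(b, b.mean(0),np.linalg.norm(b[0]-b[1]),np.linalg.norm(b[2]-b[3]))
c=b.mean(0)
p=at_z(f([(347,238),(349,364)]),74,i);v=p[0]-p[1];print(p,'pointer ang',np.degrees(np.arctan2(v[1],v[0])))
e=at_z(f([(290,160),(298,505),(403,160),(408,505)]),74,i);print('bar edges',e,e.mean(0))
for k in((0,1),(2,3)): v=e[k[0]]-e[k[1]];print(np.degrees(np.arctan2(v[1],v[0])))
m=at_z(f([(505,204),(568,178)]),36,i);m2=at_z(f([(572,160),(633,132)]),30,i)
for q in list(m)+list(m2): print('mark',np.degrees(np.arctan2(*(q-c)[[1,0]])))
v=m2[1]-m[0];print('markdir',np.degrees(np.arctan2(v[1],v[0])))
P=at_z([(221,81),(414,268)],30,i);v=P[1]-P[0];print(np.degrees(np.arctan2(v[1],v[0])))
print(manip.get_obs()['tool_pos'],manip.get_obs()['tool_rot'])
E
```

```text
[[539.8  178.23  36.  ]
 [598.31 209.08  36.  ]
 [554.14 221.87  36.  ]
 [585.87 161.97  36.  ]] [569.53 192.79  36.  ] 66.14556694677376 67.78723999463216
[[560.99 207.63  74.  ]
 [568.8  193.37  74.  ]] pointer ang 118.72803494268858
bar edges [[550.64 213.07  74.  ]
 [572.2  173.36  74.  ]
 [562.21 219.16  74.  ]
 [584.32 179.77  74.  ]] [567.34 196.34  74.  ]
118.49172658728297
119.30342501187558
mark 47.71443491438478
mark 48.88591533934456
mark 49.22823369172598
mark 50.27485242217838
markdir 53.174956043018184
-15.824598777410191
[567.08 193.12 105.7 ] [-1.62 -2.69  0.  ]
```

Request:
{"op": "play_rows", "data": {"commands": [0.001, 0, -0.02, 0, 0, 0.8, 0.6, 0, 0, -0.02, 0, 0, 0, 0.6, 0, 0, -0.017, 0, 0, 0, 0.6, 0, 0, 0, 0, 0, 0, 0.6, 0, 0, 0, 0, 0, 0, 0.6]}}

```text
t: 2.62
tool_pos: [569.8, 193.7, 50.9]
tool_rot: [1.606, 2.699, 0.002]
ft_force: [-0.1, -0.1, 0.5]
gripper_width: 51.2
```

```bash
python3 - <<'E'
from h import *
np.set_printoptions(precision=3,suppress=True)
im,d,i=snap('wrist','w3')
o=manip.get_obs();print(o['t'],o['tool_pos'],o['tool_rot'],o['ft_force'],o['gripper_width'])
E
```

```text
2.675 [569.777 193.678  50.867] [1.606 2.699 0.003] [ 0.352 -0.528  0.222] 51.59014765368813
```

View pics/w3.png

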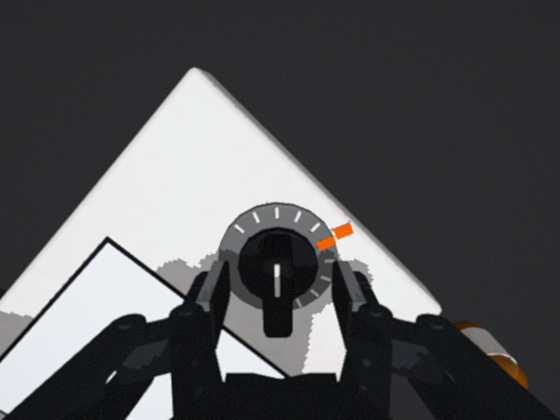

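Request:
{"op": "play_rows", "data": {"commands": [0, 0, -0.003, 0, 0, 0, 0.3, 0, 0, 0, 0, 0, 0, 0, 0, 0, 0, 0, 0, 0, 0, 0, 0, 0, 0, 0, 0, 0, 0, 0, 0, 0, 0, 0, 0, 0, 0, 0, 0, 0, 0, 0]}}

```text
t: 3.42
tool_pos: [568.5, 193.2, 46.7]
tool_rot: [-1.607, -2.699, 0.001]
ft_force: [-3.5, -1.4, 5.5]
gripper_width: 13.2
```

Request:
{"op": "play_rows", "data": {"commands": [0, 0, 0, 0, 0, -8, 0, 0, 0, 0, 0, 0, -8, 0, 0, 0, 0, 0, 0, -8, 0, 0, 0, 0, 0, 0, -8, 0, 0, 0, 0, 0, 0, -8, 0, 0, 0, 0, 0, 0, -8, 0, 0, 0, 0, 0, 0, -8, 0, 0, 0, 0, 0, 0, -8, 0, 0, 0, 0, 0, 0, -2, 0, 0, 0, 0, 0, 0, 0, 0]}}

```text
t: 4.68
tool_pos: [570.0, 193.0, 46.7]
tool_rot: [2.816, 1.39, 0.003]
ft_force: [4.2, -3.9, 1.2]
gripper_width: 13.1
```

```bash
python3 - <<'E'
from h import *
np.set_printoptions(precision=3,suppress=True)
im,d,i=snap('wrist','w4')
o=manip.get_obs();print(o['t'],o['tool_pos'],o['tool_rot'],o['ft_force'],o['wrist_torque'],o['gripper_width'],o['q'])
c=cv2.resize(im[160:340,190:370],None,fx=3.3,fy=3.3,interpolation=cv2.INTER_CUBIC);cv2.imwrite('pics/w4c.png',c[:,:,::-1])
E
```

```text
4.725 [569.949 193.004  46.654] [2.815 1.391 0.002] [ 4.108 -3.512  0.826] [-0.767 -0.893 -0.038] 13.095690837454056 [ 0.327  0.48  -0.142  0.947 -0.001  2.551]
```

View pics/w4c.png

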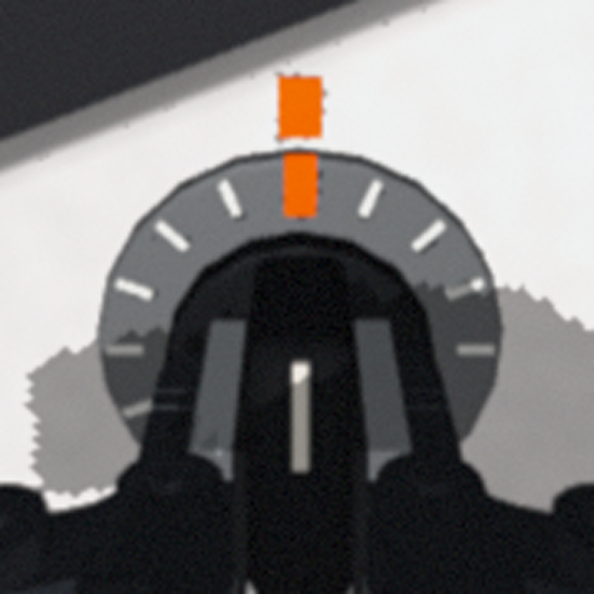

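Request:
{"op": "play_rows", "data": {"commands": [0, 0, 0, 0, 0, 0, 0.6, 0, 0, 0, 0, 0, 0, 0.6, 0, 0, 0, 0, 0, 0, 0.6, 0, 0, 0, 0, 0, 0, 0.6, 0, 0, 0.03, 0, 0, 0, 0.6, 0, 0, 0.05, 0, 0, 0, 0.6, 0, 0, 0.05, 0, 0, 0, 0.6]}}

```text
t: 5.6
tool_pos: [568.5, 193.3, 177.5]
tool_rot: [-2.817, -1.389, 0.001]
ft_force: [1.4, -0.2, -0.1]
gripper_width: 51.5
```

```bash
python3 - <<'E'
from h import *
np.set_printoptions(precision=3,suppress=True)
im,d,i=snap('wrist','w5')
o=manip.get_obs();print(o['t'],o['tool_pos'],o['tool_rot'],o['ft_force'],o['wrist_torque'],o['gripper_width'],o['q'])
cv2.imwrite('pics/w5.png',cv2.resize(im[100:300,180:380],None,fx=3,fy=3)[:,:,::-1])
E
```

```text
5.65 [570.952 194.165 184.62 ] [2.817 1.389 0.013] [2.203 1.266 5.225] [-0.042 -0.116 -0.005] 51.223183431731094 [0.328 0.383 0.077 1.256 0.    2.553]
```

View pics/w5.png

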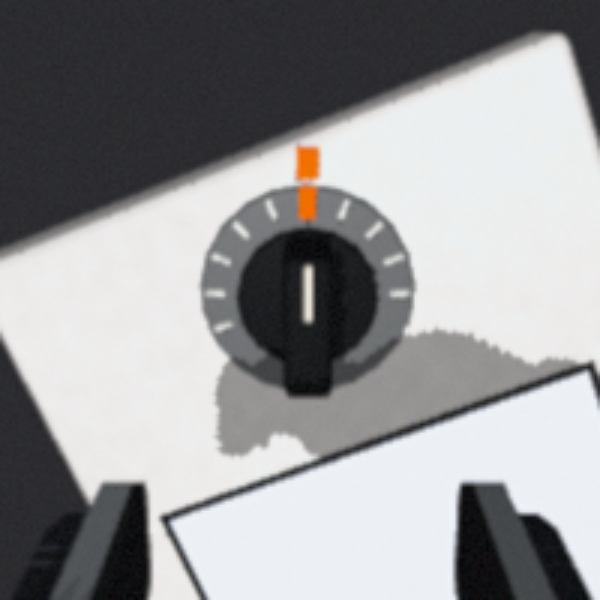

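Request:
{"op": "play_rows", "data": {"commands": [-0.0047, -0.0444, 0.0045, 0, 0, 5.1, 0.6, -0.0047, -0.0444, 0.0045, 0, 0, 5.1, 0.6, -0.0047, -0.0444, 0.0045, 0, 0, 5.1, 0.6, -0.0047, -0.0444, 0.0045, 0, 0, 5.1, 0.6, -0.0047, -0.0444, 0.0045, 0, 0, 5.1, 0.6, -0.0047, -0.0444, 0.0045, 0, 0, 5.1, 0.6, -0.0047, -0.0444, 0.0045, 0, 0, 5.1, 0.6, -0.0047, -0.0444, 0.0045, 0, 0, 5.1, 0.6, -0.0047, -0.0444, 0.0045, 0, 0, 5.1, 0.6, -0.0047, -0.0444, 0.0045, 0, 0, 5.1, 0.6]}}

```text
t: 6.9
tool_pos: [521.5, -252.0, 221.3]
tool_rot: [1.941, 2.47, 0.0]
ft_force: [0.2, 0.0, -1.4]
gripper_width: 51.0
```

Request:
{"op": "play_rows", "data": {"commands": [0, 0, 0, 0, 0, 0, 0.6, 0, 0, 0, 0, 0, 0, 0.6, 0, 0, 0, 0, 0, 0, 0.6]}}

```text
t: 7.28
tool_pos: [521.9, -249.6, 221.1]
tool_rot: [-1.944, -2.467, -0.0]
ft_force: [0.2, -0.5, 0.9]
gripper_width: 51.1
```

```bash
python3 - <<'E'
from h import *
np.set_printoptions(precision=3,suppress=True)
im,d,i=snap('wrist','w6')
o=manip.get_obs();print(o['t'],o['tool_pos'],o['tool_rot'],o['ft_force'],o['gripper_width'],o['q'])
E
```

```text
7.325 [ 521.962 -249.586  221.215] [-1.944 -2.468 -0.   ] [-0.494  0.377  0.309] 51.232408488152764 [-0.446  0.334  0.096  1.333  0.     0.888]
```

View pics/w6.png

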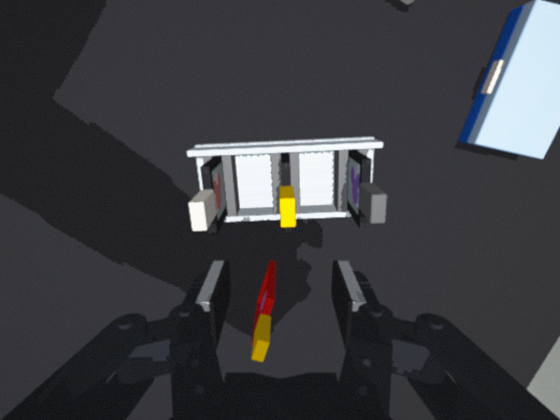

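```bash
python3 - <<'E'
from h import *
im,d,i=load('w6')
c=cv2.resize(im[130:240,180:390],None,fx=3.8,fy=3.8,interpolation=cv2.INTER_CUBIC);cv2.imwrite('pics/w6c.png',c[:,:,::-1])
c=cv2.resize(im[170:235,255:320],None,fx=9,fy=9,interpolation=cv2.INTER_CUBIC);cv2.imwrite('pics/w6d.png',c[:,:,::-1])
P=cloud(d,i)
print(P[205,287],P[215,287],P[185,287],P[190,287])
E
```

```text
[ 525.5542041  -239.7148383   135.68620544] [ 527.54226196 -247.71603452  135.24711287] [ 524.90747741 -233.84424917   95.86394476] [ 524.81820827 -234.65188293  110.15696478]
```

View pics/w6c.png

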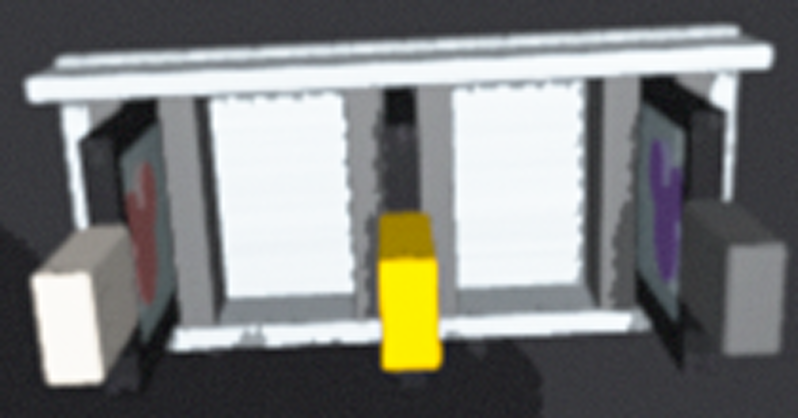

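View pics/w6d.png

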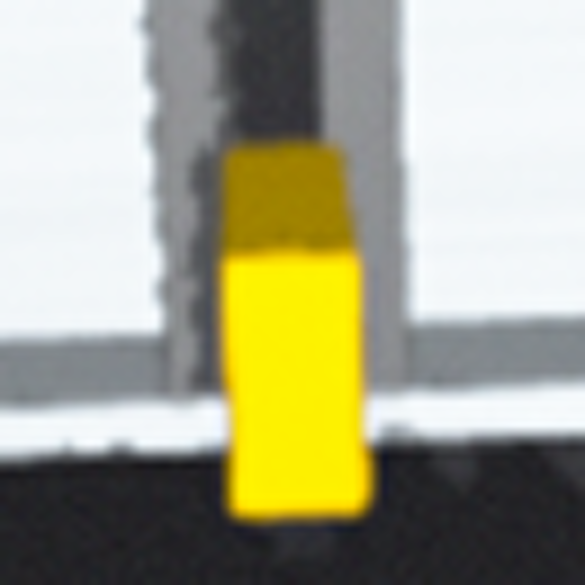

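```bash
python3 - <<'E'
from h import *
np.set_printoptions(precision=2,suppress=True)
im,d,i=load('w6')
f=lambda c:[[255+(x+.5)/9-.5,170+(y+.5)/9-.5] for x,y in c]
T=at_z(f([(222,252),(359,250),(230,519),(371,517)]),134,i);print(T,T.mean(0))
for a,b in((1,0),(3,2),(0,2),(1,3)):v=T[a]-T[b];print(np.linalg.norm(v),np.degrees(np.arctan2(v[1],v[0])))
g=lambda c:[[180+(x+.5)/3.8-.5,130+(y+.5)/3.8-.5] for x,y in c]
E=at_z(g([(30,92),(770,58),(60,58),(738,28)]),40,i);print(E)
for a,b in((1,0),(3,2)):v=E[a]-E[b];print(np.linalg.norm(v),np.degrees(np.arctan2(v[1],v[0])))
im,d,s=load('top0'); print('top')
h=lambda c:[[325+(x+.5)/6-.5,190+(y+.5)/5.4-.5] for x,y in c]
T=at_z(h([(70,145),(215,540),(265,75),(420,485)]),40,s);print(T,T.mean(0))
for a,b in((0,1),(2,3)):v=T[a]-T[b];print(np.linalg.norm(v),np.degrees(np.arctan2(v[1],v[0])))
o=manip.get_obs();m=R.from_rotvec(o['tool_rot']).as_matrix();print(np.degrees(np.arctan2(m[1,1],m[0,1])))
E
```

```text
[[ 518.51 -235.83  134.  ]
 [ 529.76 -232.94  134.  ]
 [ 524.84 -259.3   134.  ]
 [ 536.8  -256.24  134.  ]] [ 527.48 -246.08  134.  ]
11.61607283505986 14.385440887245686
12.338335807766303 14.39422050736198
24.31538039873421 105.09461465400199
24.33315002973537 106.79545736323938
[[ 422.26 -239.03   40.  ]
 [ 613.29 -183.84   40.  ]
 [ 428.76 -228.16   40.  ]
 [ 602.44 -178.38   40.  ]]
198.84561856365212 16.11137612738442
180.6731367285816 15.992683495850764
top
[[ 597.49 -177.     40.  ]
 [ 417.04 -227.79   40.  ]
 [ 628.86 -259.04   40.  ]
 [ 440.03 -311.2    40.  ]] [ 520.85 -243.76   40.  ]
187.46525103979363 15.719369504589972
195.90302723079427 15.441670131211582
13.54671714326361
```

Request:
{"op": "play_rows", "data": {"commands": [0.0055, 0.0035, -0.02, 0, 0, 2, 0.5, 0, 0, -0.025, 0, 0, 0, 0.5, 0, 0, -0.025, 0, 0, 0, 0.5, 0, 0, 0, 0, 0, 0, 0.5, 0, 0, 0, 0, 0, 0, 0.5, 0, 0, 0, 0, 0, 0, 0.5]}}

```text
t: 8.07
tool_pos: [528.0, -247.2, 152.5]
tool_rot: [1.901, 2.499, 0.001]
ft_force: [0.9, -0.0, 0.4]
gripper_width: 42.7
```

```bash
python3 - <<'E'
from h import *
np.set_printoptions(precision=3,suppress=True)
im,d,i=snap('wrist','w7')
o=manip.get_obs();print(o['t'],o['tool_pos'],o['tool_rot'],o['ft_force'],o['gripper_width'],o['q'])
E
```

```text
8.125 [ 527.933 -247.273  152.389] [1.901 2.499 0.001] [0.663 0.199 0.628] 42.410361142231004 [-0.438  0.371 -0.028  1.171 -0.     0.862]
```

View pics/w7.png

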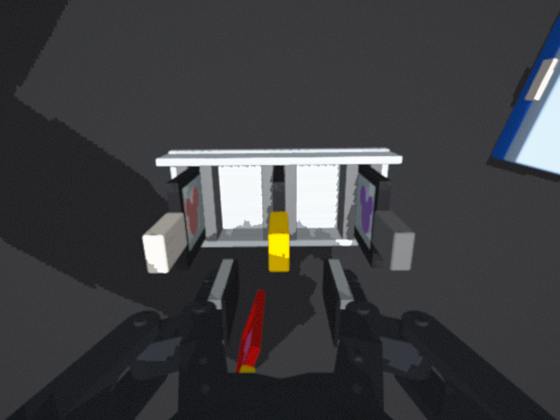

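Request:
{"op": "play_rows", "data": {"commands": [0, 0.0005, -0.02, 0, 0, 0, 0.5, 0, 0, -0.02, 0, 0, 0, 0.5, 0, 0, -0.015, 0, 0, 0, 0.5, 0, 0, 0, 0, 0, 0, 0.5, 0, 0, 0, 0, 0, 0, 0.5, 0, 0, 0, 0, 0, 0, 0.5]}}

```text
t: 8.88
tool_pos: [527.8, -246.9, 97.1]
tool_rot: [1.901, 2.5, 0.0]
ft_force: [0.2, 0.7, 0.0]
gripper_width: 42.9
```

```bash
python3 - <<'E'
from h import *
np.set_printoptions(precision=3,suppress=True)
im,d,i=snap('wrist','w8')
o=manip.get_obs();print(o['t'],o['tool_pos'],o['tool_rot'],o['ft_force'],o['gripper_width'],o['q'])
E
```

```text
8.925 [ 527.762 -246.841   97.02 ] [1.901 2.5   0.   ] [ 0.523  0.267 -0.399] 42.491771404019005 [-0.437  0.408 -0.119  1.042 -0.     0.863]
```

View pics/w8.png

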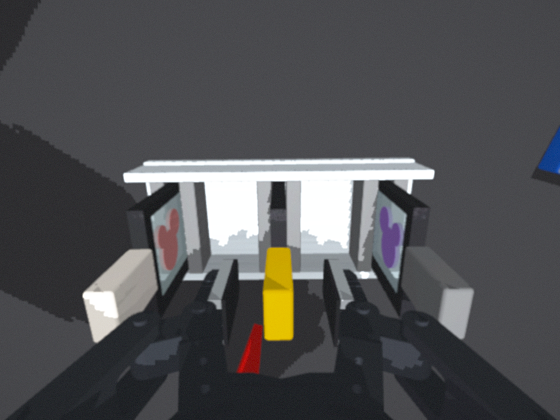

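Request:
{"op": "play_rows", "data": {"commands": [0, 0, 0, 0, 0, 0, 0.3, 0, 0, 0, 0, 0, 0, 0.1, 0, 0, 0, 0, 0, 0, 0, 0, 0, 0, 0, 0, 0, 0, 0, 0, 0, 0, 0, 0, 0, 0, 0, 0, 0, 0, 0, 0]}}

```text
t: 9.68
tool_pos: [527.5, -246.8, 96.5]
tool_rot: [1.902, 2.5, -0.0]
ft_force: [-0.7, -0.4, 5.1]
gripper_width: 11.5
```

Request:
{"op": "play_rows", "data": {"commands": [0, 0, 0.01, 0, 0, 0, 0, 0, 0, 0.01, 0, 0, 0, 0, 0, 0, 0.015, 0, 0, 0, 0, 0, 0, 0.015, 0, 0, 0, 0, 0, 0, 0.02, 0, 0, 0, 0, 0, 0, 0.03, 0, 0, 0, 0, 0, 0, 0.03, 0, 0, 0, 0, 0, 0, 0, 0, 0, 0, 0]}}

```text
t: 10.68
tool_pos: [528.5, -247.2, 229.4]
tool_rot: [1.899, 2.497, 0.002]
ft_force: [0.3, 0.3, -2.0]
gripper_width: 11.4
```

```bash
python3 - <<'E'
from h import *
np.set_printoptions(precision=3,suppress=True)
im,d,i=snap('side','s9')
o=manip.get_obs();print(o['t'],o['tool_pos'],o['tool_rot'],o['ft_force'],o['gripper_width'],o['q'])
E
```

```text
10.725 [ 527.851 -246.902  227.64 ] [1.9   2.499 0.001] [-0.787 -0.73  -1.073] 11.254995432169409 [-0.437  0.338  0.118  1.349 -0.     0.863]
```

View pics/s9.png

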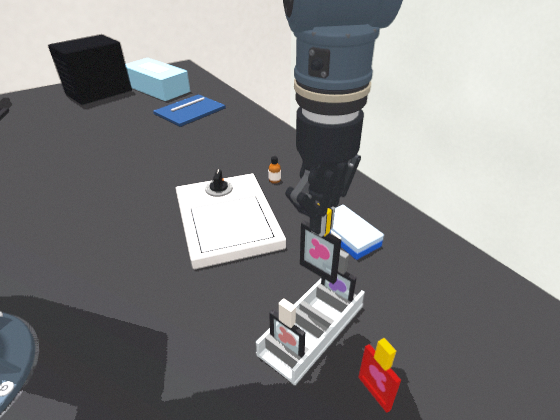

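Request:
{"op": "play_rows", "data": {"commands": [-0.0025, 0.0317, 0, 0, 0, -3.1, 0, -0.0025, 0.0317, 0, 0, 0, -3.1, 0, -0.0025, 0.0317, 0, 0, 0, -3.1, 0, -0.0025, 0.0317, 0, 0, 0, -3.1, 0, -0.0025, 0.0317, 0, 0, 0, -3.1, 0, -0.0025, 0.0317, 0, 0, 0, -3.1, 0, -0.0025, 0.0317, 0, 0, 0, -3.1, 0, -0.0025, 0.0317, 0, 0, 0, -3.1, 0, -0.0025, 0.0317, 0, 0, 0, -3.1, 0, -0.0025, 0.0317, 0, 0, 0, -3.1, 0]}}

```text
t: 11.98
tool_pos: [501.5, 71.3, 225.3]
tool_rot: [-2.502, -1.899, 0.002]
ft_force: [-0.3, 0.3, -0.4]
gripper_width: 11.0
```

Request:
{"op": "play_rows", "data": {"commands": [0, 0, 0, -1.36, -4.81, 0, 0, 0, 0, 0, -1.36, -4.81, 0, 0, 0, 0, 0, -1.36, -4.81, 0, 0, 0, 0, 0, -1.36, -4.81, 0, 0, 0, 0, 0, -1.36, -4.81, 0, 0, 0, 0, 0, -1.36, -4.81, 0, 0, 0, 0, 0, -1.36, -4.81, 0, 0, 0, 0, 0, -1.36, -4.81, 0, 0, 0, 0, 0, -1.36, -4.81, 0, 0, 0, 0, 0, 0, 0, 0, 0]}}

```text
t: 13.22
tool_pos: [500.1, 70.1, 223.9]
tool_rot: [1.947, 1.484, 0.605]
ft_force: [-0.2, -0.0, 0.0]
gripper_width: 11.5
```

```bash
python3 - <<'E'
from h import *
np.set_printoptions(precision=3,suppress=True)
o=manip.get_obs();print(o['t'],o['tool_pos'],o['tool_rot'],o['ft_force'],o['gripper_width'],o['q']);print(R.from_rotvec(o['tool_rot']).as_matrix())
E
```

```text
13.225 [500.062  70.087 223.903] [1.947 1.484 0.605] [-0.21  -0.022  0.014] 11.516898909533454 [ 0.416 -0.183 -0.792  0.31  -0.467  2.095]
[[ 0.267  0.685  0.678]
 [ 0.964 -0.186 -0.192]
 [-0.006  0.704 -0.71 ]]
```

Request:
{"op": "play_rows", "data": {"commands": [0.0005, 0, -0.012, 0, 0, 0, 0, 0.0005, 0, -0.012, 0, 0, 0, 0, 0.0005, 0, -0.012, 0, 0, 0, 0, 0.0005, 0, -0.012, 0, 0, 0, 0, 0, 0, -0.012, 0, 0, 0, 0, 0, 0, -0.002, 0, 0, 0, 0, 0, 0, 0, 0, 0, 0, 0, 0, 0, 0, 0, 0, 0, 0]}}

```text
t: 14.22
tool_pos: [504.7, 70.5, 164.9]
tool_rot: [1.947, 1.48, 0.61]
ft_force: [-0.3, 0.0, -0.9]
gripper_width: 11.4
```

```bash
python3 - <<'E'
from h import *
np.set_printoptions(precision=3,suppress=True)
o=manip.get_obs();print(o['t'],o['tool_pos'],o['tool_rot'],o['ft_force'],o['gripper_width'],o['q'],o['qvel']);m=R.from_rotvec(o['tool_rot']).as_matrix();print(m)
print('glass',o['tool_pos']+45*m[:,2])
for n in('side','top','wrist'): snap(n,n+'10')
E
```

```text
14.225 [504.749  70.472 164.856] [1.947 1.48  0.61 ] [-0.283  0.038 -0.854] 11.379004348875002 [ 0.412 -0.087 -0.911  0.089 -0.465  2.093] [ 0.002 -0.005 -0.007 -0.005 -0.002  0.001]
[[ 0.269  0.682  0.68 ]
 [ 0.963 -0.188 -0.192]
 [-0.003  0.707 -0.707]]
glass [535.37   61.829 133.035]
```

View pics/side10.png

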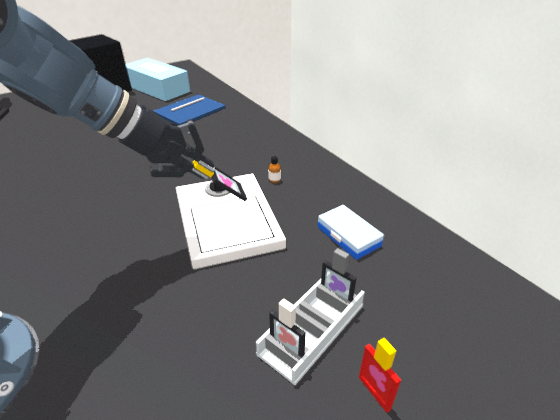

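View pics/wrist10.png

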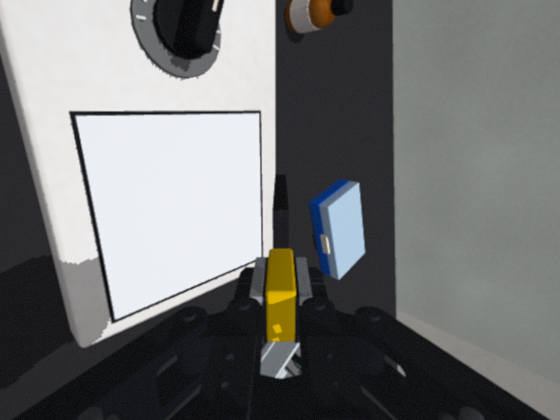

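View pics/top10.png

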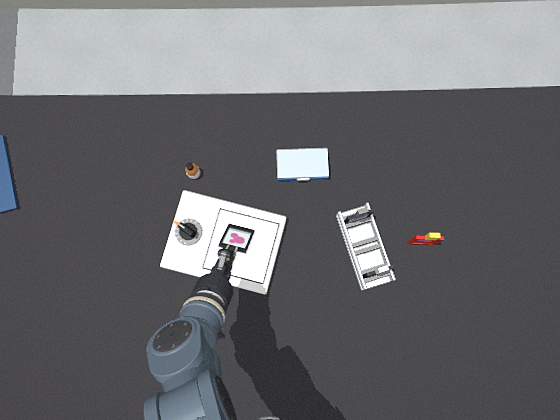

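```bash
python3 - <<'E'
from h import *
np.set_printoptions(precision=2,suppress=True)
im,d,i=load('top10')
c=cv2.resize(im[190:300,190:300],None,fx=5.4,fy=5.4,interpolation=cv2.INTER_CUBIC);cv2.imwrite('pics/t10c.png',c[:,:,::-1])
c=cv2.resize(load('side10')[0][140:220,150:260],None,fx=7,fy=7,interpolation=cv2.INTER_CUBIC);cv2.imwrite('pics/s10c.png',c[:,:,::-1])
P=cloud(d,i); u,v=np.meshgrid(np.arange(560),np.arange(420))
m=(u>215)&(u<258)&(v>222)&(v<256)&(P[...,2]>90)&(P[...,2]<170)
q=P[m]
for _ in range(4):
    c=q.mean(0);n=np.linalg.svd(q-c)[2][2];q=q[abs((q-c)@n)<4]
print(len(q),c,n,'slope',np.degrees(np.arccos(abs(n[2]))), 'az',np.degrees(np.arctan2(n[1],n[0])))
E
```

```text
627 [535.55  60.32 133.46] [ 0.67 -0.18  0.72] slope 44.18791010473962 az -15.06360056758843
```

View pics/t10c.png

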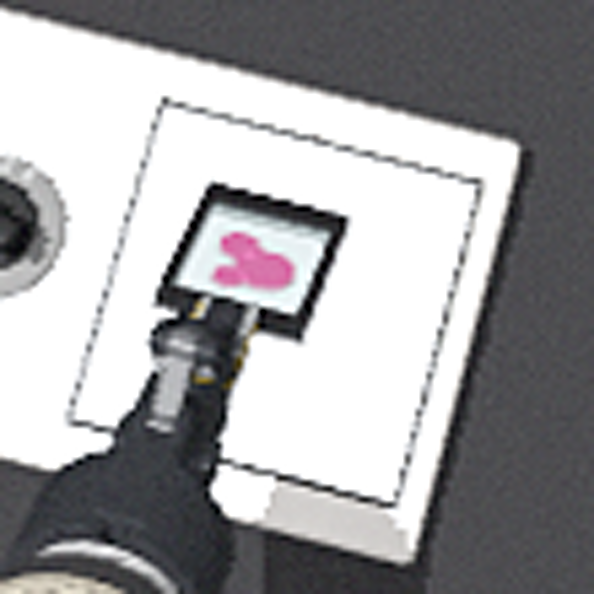

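View pics/s10c.png

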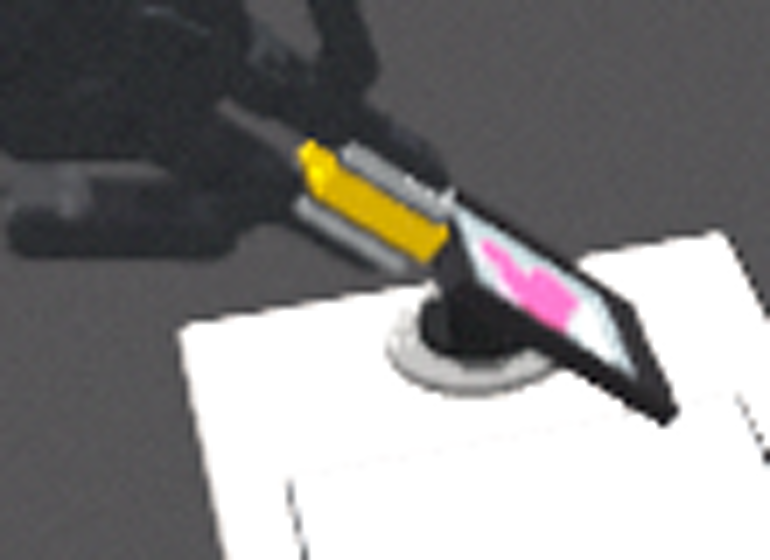

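```bash
python3 - <<'E'
from h import *
np.set_printoptions(precision=2,suppress=True)
im,d,i=load('top10')
f=lambda c:[[190+(x+.5)/5.4-.5,190+(y+.5)/5.4-.5] for x,y in c]
W=at_z(f([(163,99),(482,182),(397,503),(70,423)]),30,i);print('win',W.mean(0),[np.linalg.norm(W[k]-W[k-1]) for k in range(4)])
o=np.array(i['origin']);s=rays(f([(212,185),(347,217),(300,340),(158,300)]),i);v=np.c_[s,np.ones(4)]@rotm(i).T
n=np.array([.68,-.192,.707]);c=np.array([535.4,60.5,133.2])+4*n*0
F=o+v*(((c-o)@n)/(v@n))[:,None];print(F,F.mean(0),[np.linalg.norm(F[k]-F[k-1]) for k in range(4)])
for k in((1,0),(2,3)): e=F[k[0]]-F[k[1]];print('edge',e/np.linalg.norm(e), np.degrees(np.arcsin(e[2]/np.linalg.norm(e))))
E
```

```text
win [531.78  59.68  30.  ] [np.float64(154.91221005203482), np.float64(153.06630890950623), np.float64(152.01002421843262), np.float64(152.5494148265729)]
[[571.8   82.44 104.15]
 [556.87  24.17 102.69]
 [495.52  40.3  166.08]
 [513.21  98.1  164.75]] [534.35  61.25 134.42] [np.float64(85.72884375144004), np.float64(60.17672519967364), np.float64(89.6802533755485), np.float64(60.45766042440715)]
edge [-0.25 -0.97 -0.02] -1.3931238664499668
edge [-0.29 -0.96  0.02] 1.2587367911982552
```

Request:
{"op": "play_rows", "data": {"commands": [-0.002, -0.0005, -0.003, 0, 0, 0, 0, 0, 0, 0, 0, 0, 0, 0, 0, 0, 0, 0, 0, 0, 0, 0, 0, 0, 0, 0, 0, 0, 0, 0, 0, 0, 0, 0, 0, 0, 0, 0, 0, 0, 0, 0, 0, 0, 0, 0, 0, 0, 0]}}

```text
t: 15.25
tool_pos: [502.3, 69.9, 161.3]
tool_rot: [1.947, 1.48, 0.609]
ft_force: [-1.3, 0.5, -0.8]
gripper_width: 11.6
```

```bash
python3 - <<'E'
from h import *
np.set_printoptions(precision=3,suppress=True)
o=manip.get_obs();m=R.from_rotvec(o['tool_rot']).as_matrix();print(o['t'],o['tool_pos'],o['ft_force'],o['gripper_width'],o['qvel'])
print('glass',o['tool_pos']+45*m[:,2],m[:,2],m[2])
im,d,i=snap('top','top11')
P=cloud(d,i); u,v=np.meshgrid(np.arange(560),np.arange(420))
mk=(u>215)&(u<258)&(v>222)&(v<256)&(P[...,2]>90)&(P[...,2]<170)
q=P[mk]
for _ in range(4):
    c=q.mean(0);n=np.linalg.svd(q-c)[2][2];q=q[abs((q-c)@n)<4]
print(c,n,np.degrees(np.arccos(abs(n[2]))))
c=cv2.resize(im[190:300,150:300],None,fx=5,fy=5,interpolation=cv2.INTER_CUBIC);cv2.imwrite('pics/t11c.png',c[:,:,::-1])
E
```

```text
15.25 [502.329  69.853 161.288] [-1.299  0.462 -0.816] 11.634809856141395 [-0.    -0.001 -0.     0.001 -0.002  0.001]
glass [532.938  61.2   129.457] [ 0.68  -0.192 -0.707] [-0.003  0.707 -0.707]
[532.842  59.767 130.459] [-0.677  0.189 -0.712] 44.637485855474814
```

View pics/t11c.png

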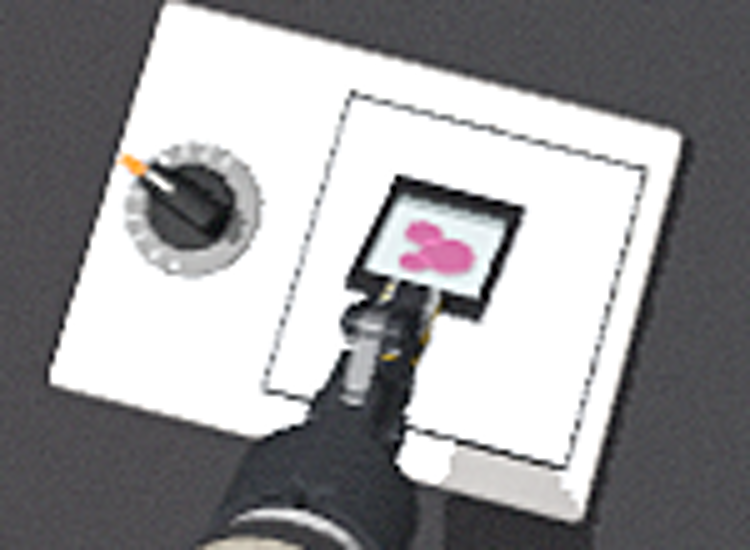

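The pointer stands at the orange mark (crop about 130,160), and the glass is over the window (crop about 440,245), level and still. I'm handing in.

```bash
python3 -c "
from rig import manip
print(manip.hand_in())"
```

```text
the job is handed in; nothing more can be done
None
```

I did the job in the order asked and handed it in at about 15.3 s. No verdict was reported.

- **Dial:** I turned it about 66° clockwise to the orange mark and let go. The wrist picture after release shows the white pointer in line with the mark.
- **Carrier:** I drew the yellow-tab carrier straight up out of the middle slot, and it is still held over the lit window. I left the red look-alike alone.

| Check | By the arm | By the top camera's depth |
|---|---|---|
| Glass centre, mm | (533, 61, 129.5) | (533, 60, 130.5) |
| Slope | 45.0° | 44.6° |

- **Centring:** the window's centre came out between (531, 60) and (535, 61) from several measurements, so the glass is centred to about 2 mm. It is 99–100 mm above the window.
- **Level:** the wide edges are level to about 0.2° by the arm. In the coarse top picture, taken before a last 3–4 mm shift, the two edges read -1.4° and +1.3°, which averages to level.
- **Still and clear:** joint speeds are near zero and the force at the wrist is under 2 N. The pictures show it touching nothing else.
- **Other things:** the other carriers, the slide box and the bottle show no sign of having moved in the pictures; I did not measure them again.

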